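# Run the cylinder slide to its red stop with the release held down

## Robot

A 7-joint arm with a two-finger parallel gripper is mounted at the origin on a cart in front of the work surface, level with it; the furniture and walls round the work are solid. World frame = base frame: x ahead of the robot, y to its left, z up, the work surface at z = 0. Lengths are in m, angles in rad, forces in N, time in s.
With the tool pointing down it reaches from about 0.35 to 0.9 m from the base axis. Payload 8.1 kg.
Tool frame: the origin (TCP) lies at the very end of the fingers, on their centre line; the grasp point (between the pads) lies 19 mm behind it (grasp_offset is the distance from the TCP to the grasp point, in m); z points along the fingers, y is the line along which they close (so a half turn about z gives the same grasp; the last joint's range is limited). The gripper opens to 92 mm and grips with 3 to 60 N. Pads are 19 mm wide; open, the fingers measure 130 mm over their backs; the gripper's body (75 mm by 190 mm) begins 47 mm behind the grasp point.
Start: joints at [1.096, 0.434, 0.025, 1.573, -0.012, 1.134, -0.075], TCP at [0.227, -0.582, 0.227] pointing down, gripper open.
Joint ranges: [-2.62, 2.62], [-0.44, 2.09], [-1.27, 1.32], [0.08, 2.57], [-1.32, 4.46], [0.12, 2], [-2.74, 2.74]. Speed limits (rad/s): [2.22, 2.22, 3.01, 3.01, 3.14, 3.14, 3.14].

## Interface

Orientations are given as a rotation vector (axis times angle).
In Python, from cell import observe, get_image, camera_params, sign_off, silhouettes, grasp_offset gives the robot as it stands. The module is installed in compiled form; this text tells all that it offers.
- The arm moves only by the tool jog_arm, never from a script. Its argument "motion" is a list that holds one entry, the list of rows, each a list of 7 numbers: the shift along the tool's x, y, z in m, then the turn, a rotation vector about the tool's x, y, z in rad, then the closure, from -1 (fully open) to 1 (shut), so that 0 is half open. In form: [[[dx, dy, dz, wx, wy, wz, hand], ...]]. A call has 1 to 10 rows; each row is the pose to reach, as a shift and turn from the pose commanded when the call began, along the tool's axes at that moment; what a row does not reach only later rows make up. A row lasts 1/12 s, in which the tool goes at most 41.7 mm and 7.16 degrees, less where a joint would pass 70% of its speed; a pose out of reach is approached as far as the arm can. A call with a gripper value outside its range is refused whole. The fingers move at their own pace and stop on an object; "force" is the grip in N (left out, the last holds). Time passes only in rows, so rows that repeat a pose let the fingers close. It gives the time, the measured TCP pose, the force, the opening and the grip force at its end, in the units of the state.
- observe(): the state, without advancing time (a new reading comes with each control period).
- get_image(name): name is "scene" or "top" or "wrist"; returns the picture (420x560x3 uint8, red, green, blue); there is no depth.
- camera_params(name): a dict with "vertical_fov" (degrees; the focal length in pixels is half the picture's height over the tangent of half this angle, whatever the lens; pixels are square), "cx", "cy" (the principal point, pixels), "T" (4x4, takes a point from camera to world coordinates). Camera axes: x right, y down, z forward; pixel columns grow to the right and rows downward; lengths in m; the calibration is good to about 2 mm. A picture is of the moment at which its call begins: read the wrist's pose just before it. camera_params takes no time and is no camera call; for the wrist camera it gives the pose at the moment of the call.
- sign_off(): hands the job in; it is judged then, once.
Trained networks look in the newest picture that a camera, given by its name, has taken for a name from the list of things; names that differ only in an ending like _2 or _b are one class to them, and where a whole thing is asked for, a point or a joint stands for the part that bears it (a point fixed in the world has none). Each returns a list of dicts, best first, with "p" (0 to 1); they miss things now and then, are a little off and sometimes report something else, mostly with a low value. They report only what shows in the picture. A call takes as long as a camera call.
- silhouettes(query, camera): "mask" (420x560 bool, what is visible of it) and "pixel" ([column, row] in pixels, amid what is visible of it).
The state is a dict: "clock": time; "joints": joint angles; "dq": joint speeds; "joint_efforts": joint torques, N m; "position": TCP position; "ee_rot": TCP orientation; "force": force on the tool from outside, world axes, zero at the start; "ft_torque": the same for the moment, N m; "width": opening from 0.0 (shut) to 1.0 (fully open); "gripper_force": force on a finger pad.
Only numpy, scipy, OpenCV 4.12 (cv2) and the standard library are available. Lean on these libraries where they do the work, as an engineer would, in place of code of your own. Each camera call takes 0.05 s, during which the arm holds its last target. There are 200 camera calls.

## Task

Using fingertips only, gripping and lifting nothing, press the yellow release button on the blue carriage of the small slide fully down, and keep it down all the while you push the carriage along its rail until it rests against the stop with the red thumbscrew. Then let the button spring up, so that the carriage is locked at that stop, and take the hand away. Do not force the carriage, and leave the other things on the bench where they lie.

Things in the scene. Friction and masses are not known exactly. Their poses are not given: they have to be found in the camera images.
- slide_bed: Grey bed plate of the slide, fixed to the bench, 10 mm thick, x -47 to +92 mm, y -125 to +125 mm in its own frame. Origin on the bench top, below the button when the carriage is in mid-travel. Its y axis runs along the rail, z up; its +x side carries a steel guide rod. Turned up to 0.5 rad about vertical from start to start.
- carriage (a joint): Travel of the blue carriage along the bed's y axis, m: 0 in mid-travel (starts there, locked, play 1.5 mm), +0.055 hard against the stop at the bed's +y end, -0.055 at the -y end. Free once the button is pressed 5.5 mm or more; then slides against about 1.5 N. A hidden comb has a notch every 11 mm, both ends included: a button let up on the way locks it in the next notch.
- release (a joint): How far the yellow button is pressed down, m: 0 up (locked), 0.009 fully down. A spring returns it: about 2.5 N to start it, 5 N when fully down.
- button_top (a point): Centre of the top of the yellow button cap, moving with the carriage; 60 mm above the bench when up, 51 mm fully down. The cap is flat, 30 mm across the rail by 44 mm along it, between two upright cheeks (see carriage_top). A fingertip standing on it can push the carriage by the cheek ahead; across the rail the space over it is open.
- carriage_top (a point): Point on the carriage plate's top, 46 mm above the bench, 24 mm to the bed's +x side of the button's centre. The plate is 116 mm across the rail by 74 along it. Cheeks: one at each end of the button along the rail, fixed to the plate, 36 mm across, 10 thick, inner faces 27 mm from the button's centre, tops at 72 mm. A silver lock cylinder is clamped on the +x half (top 64 mm).
- red_stop_top (a point): Top centre of the red thumbscrew (28 mm across) on one end stop, 71 mm above the bench. The stop is a steel block with a red band, 64 mm across the rail, 20 mm along it, top 58 mm above the bench, on the rail's centre line 102 mm from the bed's origin, at its +y or -y end: this changes from start to start. The carriage is to finish against it.
- black_stop_top (a point): The same point on the other, otherwise identical stop, which has a black thumbscrew and band and stands at the opposite end. Not the one wanted.
- padlock_1: Loose brass padlock lying near the slide, 64 x 40 x 14 mm; leave alone. Origin at the centre of its underside.
- key_4: Loose black-headed key near the slide, 53 x 28 x 6 mm; leave alone. Origin at the centre of its underside.
- calliper: Loose calliper beyond the slide, 200 x 62 x 14 mm; leave alone. Origin at the centre of its underside.
- cylinder_1: Loose silver lock cylinder beside the slide's +y end, 33 x 63 x 18 mm; leave alone. Origin at the centre of its underside.
- cutter_wheel: Loose toothed wheel, 60 mm across, 6 mm thick, lying flat beyond the slide's +y end; leave alone. Origin at the centre of its underside.

How it is judged:
On the way, in this order (a step that is already met when the one before it is completed fails the run):
1. the button is pressed down, freeing the carriage, before the carriage has been moved far (value of joint release above 0.0055 m and value of joint carriage between -0.03 and 0.03 m), for 0.05 s.
2. the carriage comes to the red stop with the button still held down (((y of red_stop_top in the frame of slide_bed above 0 m and value of joint carriage above 0.052 m and value of joint release above 0.004 m) or (y of red_stop_top in the frame of slide_bed below 0 m and value of joint carriage below -0.052 m and value of joint release above 0.004 m))), for 0.05 s.
At the end, for the whole second after the job is handed in: The carriage stands within 3 mm of its end of travel at the stop with the red thumbscrew, at rest, and the button is up again (within 1.5 mm), so it is locked there (((y of red_stop_top in the frame of slide_bed above 0 m and value of joint carriage above 0.052 m and value of joint release below 0.0015 m and velocity of joint carriage between -0.005 and 0.005 m/s) or (y of red_stop_top in the frame of slide_bed below 0 m and value of joint carriage below -0.052 m and value of joint release below 0.0015 m and velocity of joint carriage between -0.005 and 0.005 m/s))); the robot touches nothing.
It fails at once if the button let up while the carriage is on its way between mid-travel and an end (value of joint release below 0.003 m and (value of joint carriage between 0.009 and 0.046 m or value of joint carriage between -0.046 and -0.009 m)).
It fails at once if the button cap is taken between the fingers instead of pressed with the tips (z of the grasp point in the frame of button_top below 0.01 m and horizontal distance between the grasp point and button_top below 0.025 m).
It fails at once if the carriage or button is forced (more than 60 N from the hand) (contact force between any of the fingers, the arm and slide_bed above 60 N).
It fails at once if another thing on the bench is lifted or moved more than 15 mm (distance of any of padlock_1, key_4, calliper, cylinder_1, cutter_wheel from where it was at the start of the episode above 0.015 m).
It also fails if it takes over 35 s, if anything falls off the work surface, if the arm or the gripper's body presses on something with over 40 N, if the wrist force passes 120 N, or if a joint passes its speed limit or range.

## Working session

There is one attempt and no reset: what is moved stays moved. The work goes in short steps, Python scripts to look and compute and a tool call to move; the robot and the scene stay as the last step left them, time stands still between calls to the robot, and variables do not carry over. Pictures are saved under pics/ and viewed, at most 10 in all, crops included, and the job is handed in when it is done.

Besides the shell and the picture viewer there is one more tool, called after "Call:" in YAML: its name, and indented under it one key for each argument. jog_arm: Moves the arm, as the interface text tells. Its arguments: {"type":"object","properties":{"motion":{"type":"array"},"force":{"type":"number"}},"required":["motion"]}

```bash
mkdir -p pics; cat > h.py <<'E'
import numpy as np, cv2
from cell import *
from scipy.spatial.transform import Rotation as R
def save(n,f):
    im=get_image(n); cv2.imwrite('pics/'+f,im[:,:,::-1]); return im
def ray(n,px,z,P=None):
    P=P or camera_params(n); T=np.array(P['T']); f=210/np.tan(np.radians(P['vertical_fov'])/2)
    d=T[:3,:3]@np.array([(px[0]-P['cx'])/f,(px[1]-P['cy'])/f,1]); o=T[:3,3]
    return o+d*(z-o[2])/d[2]
E
python3 - <<'E'
from h import *
s=observe(); print(s['position'],s['ee_rot'],s['force'],grasp_offset)
a=save('scene','s0.png'); b=save('top','t0.png'); 
cv2.imwrite('pics/both.png',cv2.resize(np.hstack([a,b])[:,:,::-1],(800,300)))
for n in ('top','scene'):
  for q,z in (('button_top',.06),('red_stop_top',.071),('black_stop_top',.071),('slide_bed',.01)):
    for r in silhouettes(q,n)[:2]: 
        print(n,q,round(r['p'],2),r['pixel'],r['mask'].sum(),ray(n,r['pixel'],z).round(4))
E
```

```text
[ 0.22682711 -0.58180976  0.22593638] [-3.08591572e+00 -5.80370481e-01  6.83687862e-04] [-1.03952207  0.45214237  1.10721063] 0.0188
top button_top 0.78 [315.6, 217.1] 247 [0.4939 0.3233 0.06  ]
top red_stop_top 0.5 [273.8, 205.6] 325 [0.519  0.4176 0.071 ]
top black_stop_top 0.85 [358.1, 230.7] 301 [0.4629 0.2298 0.071 ]
top black_stop_top 0.56 [262.7, 159.2] 406 [0.6253 0.4436 0.071 ]
top slide_bed 0.68 [319.7, 209.7] 5553 [0.5156 0.3113 0.01  ]
scene button_top 0.72 [286.7, 240.2] 317 [0.4907 0.3227 0.06  ]
scene red_stop_top 0.9 [266.6, 204.5] 679 [0.5067 0.4047 0.071 ]
scene black_stop_top 0.9 [310.8, 291.1] 1051 [0.4511 0.2074 0.071 ]
scene slide_bed 0.92 [298.4, 259.8] 8451 [0.5119 0.3192 0.01  ]
scene slide_bed 0.37 [283.7, 245.9] 307 [0.5111 0.3603 0.01  ]
```

View pics/t0.png

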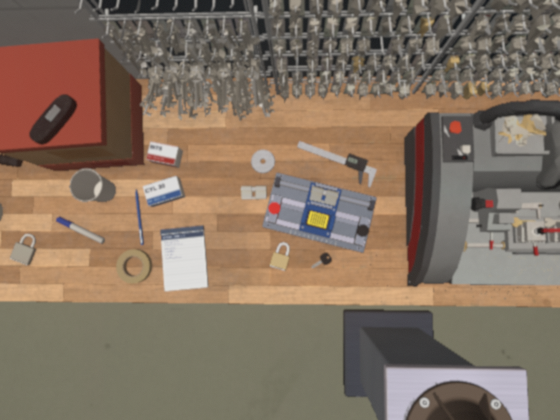

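View pics/s0.png

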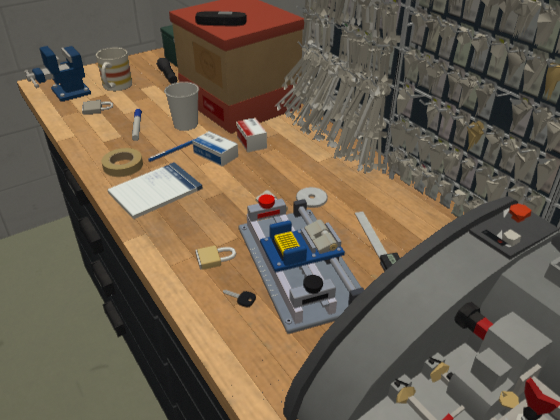

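The slide lies at the centre of the top view: red screw (274,208), button (318,219), black screw (363,230). Red is on the left, at world +y. The key machine on the right lies between the arm and the slide, so I'll go high around it.

```bash
cat >> h.py <<'E'
def cen(im,kind,box):
    x0,y0,x1,y1=box; hsv=cv2.cvtColor(im,cv2.COLOR_RGB2HSV)
    lo,hi={'red':((0,170,120),(6,255,255)),'yel':((24,140,110),(34,255,255)),'blk':((0,0,0),(180,255,55))}[kind]
    m=cv2.inRange(hsv,lo,hi); k=np.zeros_like(m); k[y0:y1,x0:x1]=m[y0:y1,x0:x1]
    n,l,st,c=cv2.connectedComponentsWithStats(k); i=1+st[1:,4].argmax(); return c[i],st[i]
E
python3 - <<'E'
from h import *
im=cv2.imread('pics/t0.png')[:,:,::-1].copy()
for k,b,z in (('red',(264,198,285,218),.071),('yel',(300,205,335,232),.06),('blk',(352,220,374,240),.071)):
    c,st=cen(im,k,b); print(k,c.round(1),st,ray('top',c,z).round(4))
for px in ((415,115),(415,285),(440,115),(560,285),(410,240)): print(px,ray('top',px,0).round(3),ray('top',px,.25).round(3))
P=camera_params('top');print(np.array(P['T']).round(3),camera_params('scene')['T'])
s=observe();print(R.from_rotvec(s['ee_rot']).as_matrix().round(3))
E
```

```text
red [274.  207.8] [269 203  11  10  79] [0.5141 0.417  0.071 ]
yel [317.5 219.3] [307 211  22  17 266] [0.4889 0.3191 0.06  ]
blk [363.5 228.6] [359 227   8   6  17] [0.4676 0.2179 0.071 ]
(415, 115) [0.75  0.077 0.   ] [0.663 0.153 0.25 ]
(415, 285) [0.338 0.087 0.   ] [0.361 0.16  0.25 ]
(440, 115) [0.749 0.016 0.   ] [0.663 0.108 0.25 ]
(560, 285) [ 0.341 -0.246  0.   ] [ 0.363 -0.084  0.25 ]
(410, 240) [0.444 0.096 0.   ] [0.439 0.167 0.25 ]
[[ 0.004 -0.996  0.089  0.425]
 [-0.999 -0.001  0.039  0.361]
 [-0.039 -0.089 -0.995  0.937]
 [ 0.     0.     0.     1.   ]] [[ 0.83551943 -0.3395406   0.43199475  0.12866741]
 [-0.54939707 -0.50426699  0.66624145 -0.19367119]
 [-0.00837533 -0.79399432 -0.60786748  0.61324494]
 [ 0.          0.          0.          1.        ]]
[[ 0.932  0.363  0.   ]
 [ 0.363 -0.932 -0.   ]
 [ 0.     0.    -1.   ]]
```

Call:
jog_arm:
  motion:
    - [[0,0,-0.04,0,0,0,1],[0,0,-0.08,0,0,0,1],[0,0,-0.12,0,0,0,1],[0,0,-0.16,0,0,0,1],[0,0,-0.2,0,0,0,1],[0,0,-0.24,0,0,0,1],[0,0,-0.24,0,0,0,1]]

```text
clock: 1.08
position: [0.2276, -0.5836, 0.4756]
ee_rot: [3.076, 0.578, 0.005]
force: [-0.2, -0.1, 0.7]
width: 0.538
gripper_force: 0.0
```

```bash
cat >> h.py <<'E'
def to(p,yaw):
    "tool-frame shift and z-turn to bring the tool to p, tool x at world yaw (deg)"
    s=observe(); M=R.from_rotvec(s['ee_rot']); 
    T=np.array([[np.cos(np.radians(yaw)),np.sin(np.radians(yaw)),0],[np.sin(np.radians(yaw)),-np.cos(np.radians(yaw)),0],[0,0,-1]])
    print('t',s['clock'],'pos',np.round(s['position'],4),'F',np.round(s['force'],1),'q',np.round(s['joints'],2))
    print('shift',M.inv().apply(np.array(p)-s['position']).round(4),'turn',(M.inv()*R.from_matrix(T)).as_rotvec().round(3))
E
python3 - <<'E'
from h import *
to([.48,-.15,.465],40); to([.489,.319,.465],76.9)
E
```

```text
t 1.0833 pos [ 0.2276 -0.5836  0.4756] F [-0.2 -0.1  0.7] q [ 1.08  0.36  0.05  1.1  -0.02  1.68 -0.07]
shift [ 0.3927 -0.3125  0.0071] turn [ 0.012  0.001 -0.326]
t 1.0833 pos [ 0.2276 -0.5836  0.4756] F [-0.2 -0.1  0.7] q [ 1.08  0.36  0.05  1.1  -0.02  1.68 -0.07]
shift [ 0.5714 -0.7461  0.0019] turn [ 0.012  0.005 -0.971]
```

Call:
jog_arm:
  motion:
    - [[0.04,-0.03,0,0,0,-0.03,1],[0.08,-0.06,0,0,0,-0.06,1],[0.12,-0.09,0,0,0,-0.1,1],[0.15,-0.12,0,0,0,-0.13,1],[0.19,-0.15,0,0,0,-0.16,1],[0.23,-0.18,0,0,0,-0.2,1],[0.27,-0.21,0,0,0,-0.23,1],[0.31,-0.24,0,0,0,-0.26,1],[0.35,-0.28,0,0,0,-0.3,1],[0.39,-0.31,0,0,0,-0.33,1]]

```text
clock: 1.92
position: [0.4381, -0.221, 0.467]
ee_rot: [2.949, 1.082, 0.001]
force: [1.3, 0.0, 0.4]
width: 0.005
gripper_force: 0.0
```

```bash
python3 - <<'E'
from h import *
to([.489,.319,.465],76.9)
E
```

```text
t 1.9167 pos [ 0.4381 -0.221   0.467 ] F [1.3 0.  0.4] q [ 0.58  0.12 -0.26  1.42  0.03  1.6  -0.54]
shift [ 0.3882 -0.3788  0.0018] turn [ 0.001  0.    -0.639]
```

Call:
jog_arm:
  motion:
    - [[0.03,-0.035,0,0,0,-0.06,1],[0.06,-0.07,0,0,0,-0.12,1],[0.09,-0.105,0,0,0,-0.19,1],[0.12,-0.14,0,0,0,-0.25,1],[0.15,-0.175,0,0,0,-0.31,1],[0.18,-0.21,0,0,0,-0.38,1],[0.22,-0.25,0,0,0,-0.45,1],[0.25,-0.29,0,0,0,-0.52,1],[0.28,-0.32,0,0,0,-0.58,1],[0.31,-0.35,0,0,0,-0.64,1]]

```text
clock: 2.75
position: [0.4449, 0.1954, 0.4672]
ee_rot: [2.458, 1.956, 0.002]
force: [1.8, -0.1, 0.3]
width: 0.003
gripper_force: 0.0
```

Call:
jog_arm:
  motion:
    - [[0,0,0,0,0,0,1],[0,0,0,0,0,0,1],[0,0,0,0,0,0,1],[0,0,0,0,0,0,1],[0,0,0,0,0,0,1],[0,0,0,0,0,0,1]]

```text
clock: 3.25
position: [0.4458, 0.1923, 0.4669]
ee_rot: [2.463, 1.949, 0.0]
force: [-0.2, 1.0, -0.5]
width: 0.006
gripper_force: 0.0
```

```bash
python3 - <<'E'
from h import *
to([.489,.319,.20],76.9)
save('wrist','w0.png')
for q,z in (('button_top',.06),('red_stop_top',.071),('black_stop_top',.071)):
    for r in silhouettes(q,'wrist')[:1]: print(q,round(r['p'],2),r['pixel'],r['mask'].sum(),ray('wrist',r['pixel'],z).round(4))
E
```

```text
t 3.25 pos [0.4458 0.1923 0.4669] F [-0.2  1.  -0.5] q [ 0.05  0.16 -0.68  1.41  0.1   1.61 -0.85]
shift [0.1333 0.0128 0.2668] turn [ 0.001  0.    -0.003]
button_top 0.97 [286.8, 69.1] 632 [0.4877 0.3237 0.06  ]
red_stop_top 0.81 [293.3, 5.2] 282 [0.515  0.4032 0.071 ]
black_stop_top 0.97 [287.1, 137.7] 575 [0.4651 0.2251 0.071 ]
```

View pics/w0.png

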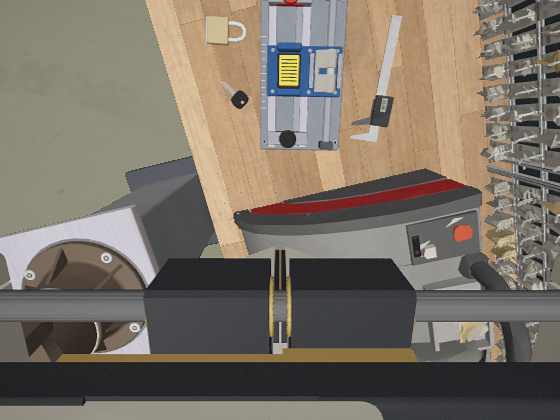

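```bash
python3 - <<'E'
from h import *
im=cv2.imread('pics/w0.png')[:,:,::-1].copy()
for k,b,z in (('yel',(265,40,315,100),.06),('blk',(275,125,300,150),.071)):
    c,st=cen(im,k,b); print(k,c.round(1),st,ray('wrist',c,z).round(4))
P=camera_params('wrist'); T=np.array(P['T']); f=210/np.tan(np.radians(P['vertical_fov'])/2)
s=observe(); M=R.from_rotvec(s['ee_rot'])
for y in (-.019,0,.019):
  for z in (0,-.019,-.06):
    p=np.linalg.inv(T)@np.r_[np.array(s['position'])+M.apply([0,y,z]),1]; print(y,z,(p[:2]/p[2]*f+[P['cx'],P['cy']]).round(0))
to([.489,.321,.11],76.9)
cv2.imwrite('pics/w0c.png',cv2.resize(im[220:380,130:430,::-1],(800,427)))
E
```

```text
yel [288.5  70.2] [279  55  20  31 526] [0.4896 0.322  0.06  ]
blk [287.4 138.7] [280 131  16  17 213] [0.4651 0.2235 0.071 ]
-0.019 0 [242. 269.]
-0.019 -0.019 [238. 288.]
-0.019 -0.06 [224. 348.]
0 0 [280. 269.]
0 -0.019 [280. 288.]
0 -0.06 [281. 348.]
0.019 0 [318. 269.]
0.019 -0.019 [323. 288.]
0.019 -0.06 [338. 348.]
t 3.45 pos [0.4456 0.193  0.4668] F [-0.   0.3 -0.5] q [ 0.05  0.16 -0.68  1.41  0.1   1.61 -0.85]
shift [0.1345 0.013  0.3568] turn [ 0.     0.    -0.001]
```

View pics/w0c.png

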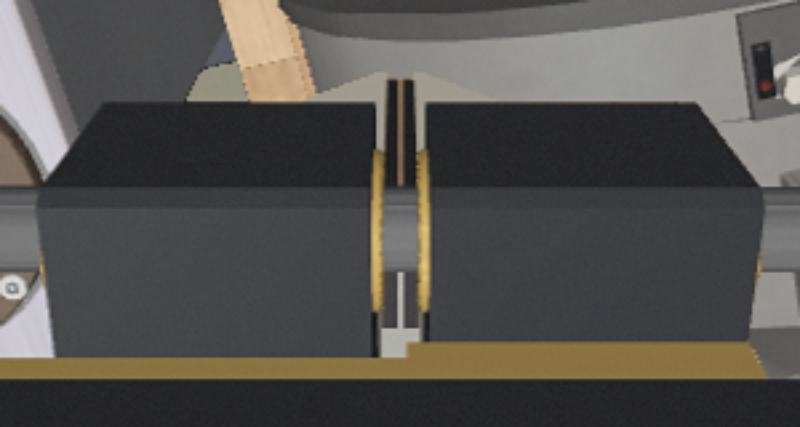

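Call:
jog_arm:
  motion:
    - [[0.035,0.003,0,0,0,0,1],[0.07,0.007,0,0,0,0,1],[0.105,0.01,0,0,0,0,1],[0.133,0.013,0.02,0,0,0,1],[0.133,0.013,0.055,0,0,0,1],[0.133,0.013,0.09,0,0,0,1],[0.133,0.013,0.125,0,0,0,1],[0.133,0.013,0.16,0,0,0,1],[0.133,0.013,0.195,0,0,0,1],[0.133,0.013,0.23,0,0,0,1]]

```text
clock: 4.28
position: [0.4884, 0.3197, 0.2352]
ee_rot: [2.461, 1.952, 0.001]
force: [1.4, 0.4, -0.7]
width: 0.005
gripper_force: 0.0
```

Call:
jog_arm:
  motion:
    - [[0,0,0.03,0,0,0,1],[0,0,0.06,0,0,0,1],[0,0,0.08,0,0,0,1],[0,0,0.1,0,0,0,1],[0,0,0.11,0,0,0,1],[0,0,0.11,0,0,0,1]]

```text
clock: 4.78
position: [0.4876, 0.3188, 0.1246]
ee_rot: [-2.461, -1.953, 0.006]
force: [-0.2, -0.9, 0.3]
width: 0.004
gripper_force: 0.0
```

```bash
python3 - <<'E'
from h import *
to([.489,.320,.065],76.6)
im=save('wrist','w1.png')
for q,z in (('button_top',.06),('red_stop_top',.071)):
    for r in silhouettes(q,'wrist')[:1]: print(q,round(r['p'],2),r['pixel'],r['mask'].sum(),ray('wrist',r['pixel'],z).round(4))
E
```

```text
t 4.7833 pos [0.4876 0.3188 0.1246] F [-0.2 -0.9  0.3] q [-0.22  0.56 -0.65  1.75  0.4   0.97 -1.26]
shift [0.0017 0.0013 0.0595] turn [-0.002  0.003  0.005]
button_top 0.73 [281.7, 217.4] 2702 [0.4912 0.3263 0.06  ]
red_stop_top 0.83 [286.6, 59.2] 4356 [0.5165 0.4219 0.071 ]
```

View pics/w1.png

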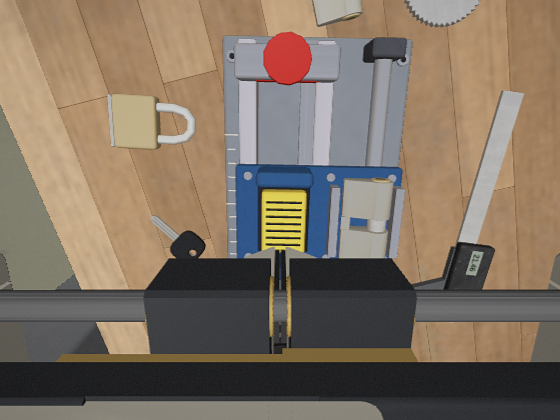

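```bash
python3 - <<'E'
from h import *
e=np.array([.229,.9734]); 
a=ray('wrist',(284.5,190),.06); print('cap front',a, 'centre',a[:2]-.022*e)
to([.4905,.321,.065],76.6)
E
```

```text
cap front [0.49766213 0.34471473 0.06      ] centre [0.49262413 0.32329993]
t 4.9333 pos [0.489  0.3206 0.1279] F [ 1.  -0.6  0.7] q [-0.22  0.56 -0.65  1.75  0.4   0.97 -1.26]
shift [0.0006 0.0013 0.0629] turn [ 0.001 -0.001  0.005]
```

Call:
jog_arm:
  motion:
    - [[0.003,0.002,0.02,0,0,0.003,1],[0.006,0.002,0.04,0,0,0.003,1],[0.006,0.002,0.05,0,0,0.003,1],[0.006,0.002,0.06,0,0,0.003,1],[0.006,0.002,0.06,0,0,0.003,1]]

```text
clock: 5.35
position: [0.4913, 0.3248, 0.0658]
ee_rot: [2.464, 1.949, -0.002]
force: [0.1, 0.1, -0.4]
width: 0.004
gripper_force: 0.0
```

Call:
jog_arm:
  motion:
    - [[0,0,0.003,0,0,0,1],[0,0,0.006,0,0,0,1],[0,0,0.009,0,0,0,1],[0,0,0.011,0,0,0,1],[0,0,0.011,0,0,0,1]]

```text
clock: 5.77
position: [0.4922, 0.3258, 0.0561]
ee_rot: [2.464, 1.949, 0.002]
force: [0.5, 0.0, 3.8]
width: 0.001
gripper_force: 1.6
```

Call:
jog_arm:
  motion:
    - [[0,0,0.002,0,0,0,1],[0,0,0.004,0,0,0,1],[0,0,0.006,0,0,0,1],[0,0,0.006,0,0,0,1],[0,0,0.006,0,0,0,1]]

```text
clock: 6.18
position: [0.4925, 0.3269, 0.0512]
ee_rot: [-2.463, -1.95, -0.005]
force: [-0.4, -0.3, 14.1]
width: 0.008
gripper_force: 7.2
```

Call:
jog_arm:
  motion:
    - [[0.004,0,0,0,0,0,1],[0.008,0,0,0,0,0,1],[0.012,0,0,0,0,0,1],[0.016,0,0,0,0,0,1],[0.02,0,0,0,0,0,1],[0.023,0,0,0,0,0,1],[0.026,0,0,0,0,0,1],[0.029,0,0,0,0,0,1],[0.032,0,0,0,0,0,1],[0.032,0,0,0,0,0,1]]

```text
clock: 7.02
position: [0.5003, 0.358, 0.0512]
ee_rot: [2.463, 1.949, 0.005]
force: [0.4, 0.5, 13.4]
width: 0.006
gripper_force: 7.0
```

```bash
python3 - <<'E'
from h import *
to([.5045,.377,.051],76.6)
im=save('wrist','w2.png')
E
```

```text
t 7.0167 pos [0.5003 0.358  0.0512] F [ 0.4  0.5 13.4] q [-0.32  0.68 -0.59  1.74  0.48  0.86 -1.35]
shift [ 0.0195 -0.0003  0.0003] turn [ 0.002 -0.003  0.002]
```

View pics/w2.png

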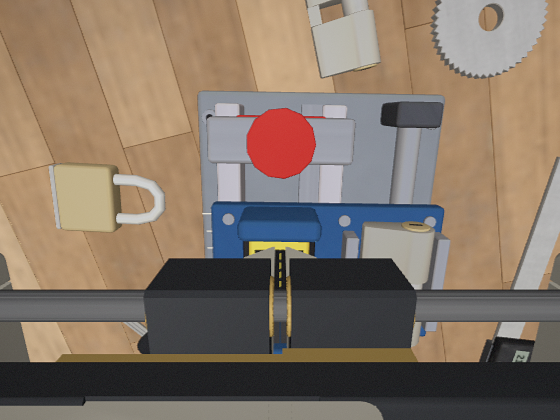

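The carriage rides along with the tip: its leading edge is at row 203 and the stop face near row 165, so about 23 mm remain.

Call:
jog_arm:
  motion:
    - [[0.003,0,0,0,0,0,1],[0.006,0,0,0,0,0,1],[0.009,0,0,0,0,0,1],[0.012,0,0,0,0,0,1],[0.015,0,0,0,0,0,1],[0.018,0,0,0,0,0,1],[0.02,0,0,0,0,0,1],[0.022,0,0,0,0,0,1],[0.024,0,0,0,0,0,1],[0.024,0,0,0,0,0,1]]

```text
clock: 7.9
position: [0.5058, 0.3793, 0.0511]
ee_rot: [2.463, 1.947, 0.001]
force: [0.5, -5.7, 16.8]
width: 0.007
gripper_force: 8.7
```

Call:
jog_arm:
  motion:
    - [[0.002,0,0,0,0,0,1],[0.004,0,0,0,0,0,1],[0.006,0,0,0,0,0,1],[0.006,0,0,0,0,0,1]]

```text
clock: 8.23
position: [0.5062, 0.3803, 0.0508]
ee_rot: [2.46, 1.942, -0.01]
force: [-6.4, -19.8, 31.1]
width: 0.006
gripper_force: 15.4
```

```bash
python3 - <<'E'
from h import *
to([.5045,.377,.051],76.6)
im=save('wrist','w3.png')
E
```

```text
t 8.2333 pos [0.5062 0.3803 0.0508] F [ -6.4 -19.8  31.1] q [-0.36  0.71 -0.58  1.68  0.48  0.9  -1.37]
shift [-0.0035 -0.0009 -0.0001] turn [ 0.002  0.01  -0.001]
```

View pics/w3.png

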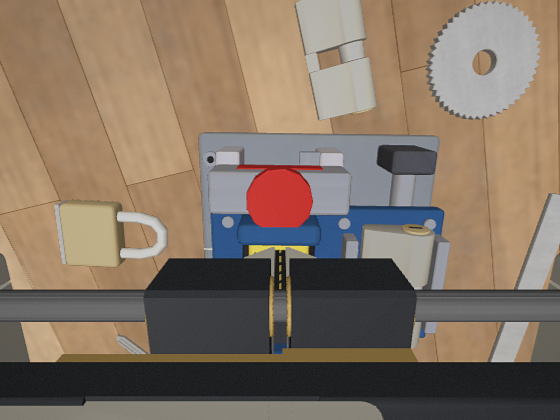

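The plate's leading edge (row ~207) now meets the stop block, and the rail force is 20 N, so it is at the stop. Next I lift straight up.

Call:
jog_arm:
  motion:
    - [[0,0,-0.004,0,0,0,1],[0,0,-0.008,0,0,0,1],[0,0,-0.012,0,0,0,1],[0,0,-0.018,0,0,0,1],[0,0,-0.03,0,0,0,1],[0,0,-0.06,0,0,0,1],[0,0,-0.1,0,0,0,1],[0,0,-0.14,0,0,0,1],[0,0,-0.16,0,0,0,1],[0,0,-0.16,0,0,0,1]]

```text
clock: 9.12
position: [0.5072, 0.3887, 0.2163]
ee_rot: [-2.462, -1.949, -0.014]
force: [0.1, 0.2, 0.0]
width: 0.002
gripper_force: 0.0
```

Call:
jog_arm:
  motion:
    - [[-0.04,0,-0.03,0,0,0,1],[-0.08,0,-0.06,0,0,0,1],[-0.1,0,-0.1,0,0,0,1],[-0.1,0,-0.1,0,0,0,1],[-0.1,0,-0.1,0,0,0,1]]

```text
clock: 9.53
position: [0.484, 0.2873, 0.3138]
ee_rot: [2.465, 1.945, 0.008]
force: [1.0, 0.8, 0.5]
width: 0.004
gripper_force: 0.0
```

```bash
python3 - <<'E'
from h import *
to([.5045,.377,.051],76.6)
im=save('wrist','w4.png')
e=np.array([.229,.9734])
o={}
for q,z in (('button_top',.06),('red_stop_top',.071)):
    r=silhouettes(q,'wrist')[0]; o[q]=ray('wrist',r['pixel'],z); print(q,r['p'],r['pixel'],o[q])
print('gap',(o['red_stop_top']-o['button_top'])[:2]@e)
E
```

```text
t 9.5333 pos [0.484  0.2873 0.3138] F [1.  0.8 0.5] q [-0.12  0.36 -0.71  1.55  0.24  1.31 -1.09]
shift [ 0.0913 -0.0022  0.2631] turn [ 0.005 -0.003 -0.001]
button_top 0.76 [276.2, 97.7] [0.50005064 0.37743711 0.06      ]
red_stop_top 0.61 [277.3, 51.3] [0.51111641 0.4219683  0.071     ]
gap 0.04588071786751133
```

View pics/w4.png

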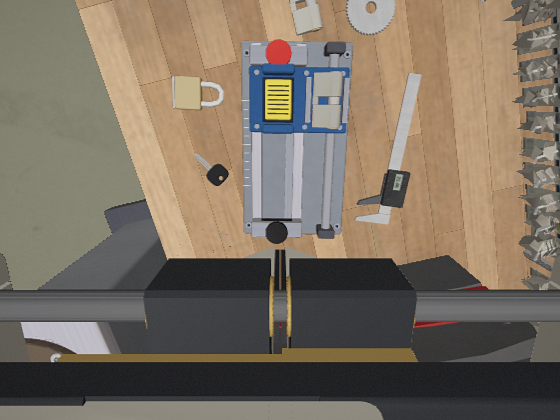

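The carriage sits against the red stop: the button is at (278,100), the screw at (278,52), and the measured gap is 46 mm against an expected 47 mm. The hand is clear, so I'm handing in.

```bash
python3 -c "
from cell import *
print(sign_off())"
```

```text
the job is handed in; nothing more can be done
None
```

I pressed the button fully down, pushed the carriage against the red stop and let it spring up there, with the hand then clear and nothing else seen to move; I handed it in after about 10 s of robot time, but the sign-off gave no verdict and the button being up was judged only from the final picture.

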